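Load a tape cassette into the florist's label printer

ROBOT

A 6-joint arm with a two-finger parallel gripper is mounted at the origin on the work surface. World frame = base frame: x ahead of the robot, y to its left, z up, the work surface at z = 0. Lengths are in m, angles in rad, forces in N, time in s.
With the tool pointing down it reaches from about 0.35 to 0.975 m from the base axis. Payload 4.9 kg.
Tool frame: the origin (TCP) lies at the very end of the fingers, on their centre line; the grasp point (between the pads) lies 19 mm behind it; z points along the fingers, x is the direction in which the jaws open and shut, and the axes are right-handed (so a half turn about z gives the same grasp; the last joint's range is limited). The gripper opens to 85 mm and grips with 20 to 120 N. Pads are 22 mm wide; open, the fingers measure 114 mm over their backs; the gripper's body (76 mm by 85 mm) begins 54 mm behind the grasp point. The pads swing forward as they close: fully open they stand 13 mm farther back than shut.
Start: joints at [-1.406, 0.053, 1.613, -0, 1.476, -0.119], TCP at [0.175, -0.6, 0.231] pointing down, gripper open.
Joint ranges: [-3.01, 3.01], [-1.01, 2.22], [0.06, 2.58], [-1.02, 4.17], [0.09, 2.62], [-3.14, 3.14]. Speed limits (rad/s): [2.57, 2.57, 3.14, 3.14, 3.14, 3.14].

INTERFACE

Orientations are given as a unit quaternion [w, x, y, z].
In Python, from plant import manip, imaging gives the robot as it stands.
- The arm moves only by the shell command python3 -m pendant 'ROWS'. ROWS is JSON, a list that holds one entry, the list of rows, each a list of 7 numbers: the turn, a rotation vector about the world's x, y, z in units of pi rad (1.0 is pi rad), then the shift along the world's x, y, z in units of 250 mm (1.0 is 250 mm), then the opening, from 0 (shut) to 1 (fully open). In form: [[[ax, ay, az, tx, ty, tz, claw], ...]]. A call has 1 to 20 rows; each row shifts and turns the commanded pose from where the row before left it; what a row does not reach is not made up. A row lasts 1/8 s, in which the tool goes at most 62.5 mm and 10.7 degrees, less where a joint would pass 70% of its speed; a pose out of reach is approached as far as the arm can. A call with a number of a shift or a turn outside -1 to 1 is refused whole. A call with a gripper value outside its range is refused whole. The fingers move at their own pace and stop on an object; the grip force is fixed at half the most. Time passes only in rows, so rows that do not move let the fingers close. It gives the time, the measured TCP pose, the force and the opening at its end, in the units of the state.
- manip.state(): the state, without advancing time (a new reading comes with each control period).
- imaging.grab_frame(name): name is "scene" or "top" or "wrist"; returns a dict with "frame" (420x560x3 uint8, blue, green, red), "mtx" (3x3 intrinsics, pixels), "world_to_cam" (4x4, takes a point from world to camera coordinates). Camera axes: x right, y down, z forward; pixel columns grow to the right and rows downward; lengths in m; the calibration is good to about 2 mm. A picture is of the moment at which its call begins. There is no depth.
- manip.job_done(): hands the job in, once; it reports no verdict.
The state is a dict: "time": time; "joint_pos": joint angles; "joint_vel": joint speeds; "joint_efforts": joint torques, N m; "tool_pos": TCP position; "tool_rot": TCP orientation; "contact_force": force on the tool from outside, world axes, zero at the start; "ft_torque": the same for the moment, N m; "gripper_width": opening from 0.0 (shut) to 1.0 (fully open).
Only numpy, scipy, OpenCV 4.12 (cv2) and the standard library are available. Lean on these libraries where they do the work, as an engineer would, in place of code of your own. Each camera call takes 0.05 s, during which the arm holds its last target. There are 200 camera calls.

TASK

The label printer on the flower bench has no tape in it: press in the snap tab at the front of its cover while you lift, and swing the cover fully open. Set the tape cassette that lies on the bench flat into the bay, its notched corner around the print head. Then swing the cover down and press it until the tab snaps shut, and leave the other things on the bench where they are.

Things in the scene. Friction and masses are not known exactly. Their poses are not given: they have to be found in the camera images.
- printer: Desktop label printer, fixed on the bench, 222 x 200 mm. Origin: on the bench, 110 mm behind its front edge, mid-width; x points from its keyboard (front) to its back, y to its left, z up. Low keyboard deck at x -110 to -25 mm, 27 mm high over the keys; behind it the housing, 52 mm high, with a display (66 mm high) at y -100 to -14 mm. Cover, tab and cassette bay are centred on y = 40 mm.
- cover (a joint): Angle of the cover, rad: 0 shut, grows as its front edge swings up and back, 1.85 fully open (leaning back past upright, on its stop). A stiff hinge holds it at any angle; about 1 N at its front edge moves it. When shut, it does not lift unless the tab is pressed in. Lowered but resting unsnapped on the catches it reads about 0.15.
- cover_hinge (a point): Middle of the cover's hinge line, which runs along the printer's y: printer x 111, y 40, z 44 mm. The cover is a plate 6.5 mm thick and 116 mm wide; shut, it spans printer x -26 to 113 mm, its top at z 60 mm (16 mm above the hinge line). The middle 58 mm of its front edge is cut back to x = 4 mm to make room for the tab.
- cover_press (a point): Point on top of the cover, behind the tab, where to press it shut: printer x 23, y 40, z 60 mm when shut (88 mm in front of the hinge line); it turns with the cover. About 5 to 8 N straight down here snaps the cover shut.
- tab (a joint): How far the snap tab is pressed in towards the hinge, m: 0 at rest, 0.008 at its stop; a spring pushes it out (1.4 N at 0, 6 N at 0.005, 8.5 N at 0.008). Two lugs beside it hook 4.5 mm under catches on the housing's front wall: press it in by 0.005 or more and keep it in until the cover's front edge has risen 15 mm. On closing, ramps under the lugs push it in by themselves.
- tab_pad (a point): Middle of the front face of the tab's thumb pad, which faces printer -x: printer x -31, y 40, z 48 mm when shut; moves with cover and tab. The face is 33 mm wide, z 40 to 56 mm, 6 mm proud of the housing's front wall. A lip above it (z 56 to 60 mm) overhangs the face by 2.5 mm: a fingertip pushed in under the lip presses the tab and can lift the cover with it. A spring leg hangs 28 mm below the pad.
- bay (a point): Centre of the cassette bay's floor: printer x 48, y 40, z 28 mm. The cassette's origin belongs here, its axes along the printer's. Corner guides 10 mm high leave 2 mm play all round. The bay's side walls, 24 mm above its floor, stand 54 mm from here in y, leaving 30 mm beside the cassette for each finger. A drive spindle 8 mm thick, 13 high, 10 mm behind this point (+x) enters the cassette's hole.
- bay_head (a point): Foot of the print head, a metal block of 12.5 x 10 mm, 18 mm high, at the front left of the bay: printer x 25, y 57, z 28 mm. The cassette's notch goes around it.
- cassette: Tape cassette, a dark flat box of 64 mm (x) x 48 mm (y) x 24 mm high, 35 to 70 g, lying flat. Origin: centre of its underside, z up. One corner (x -32 to -14, y 10 to 24 mm) is cut away through its full height: the notch. A 15 mm hole goes through it at x 10, y 0; a blank pale label lies on top along its +x end. Grasp it across y. It starts left or right of the printer.
- cassette_notch (a point): Point at the level of the cassette's underside in the middle of the notch: cassette x -23, y 17, z 0 mm. Loaded, it lies at bay_head.
- card_pack: Pack of blank message cards, 88 x 56 x 22 mm, pale, with a paper band; a bystander on the other side of the printer. Origin: centre of its underside.
- tape_measure: Tape measure, 66 x 62 x 30 mm, a bystander. Origin: centre of its underside.
- secateurs: Pair of secateurs lying flat, 165 mm long, 16 mm high, a bystander. Origin: under its pivot; x points along the blades.
- stapler: Stapler, 130 x 34 x 45 mm, a bystander. Origin: centre of its underside.
- bench_brush: Wooden bench brush, 290 mm long, 35 mm high, a bystander. Origin: underside, 40 mm from the middle of the bristles towards the handle.
- pot: Terracotta pot, 96 mm wide, 85 mm high, a bystander. Origin: centre of its underside.
- mister: Water bottle, 68 mm wide, 170 mm high, a bystander. Origin: centre of its underside.
- vase: Glass vase, 132 mm wide, 268 mm high, a bystander. Origin: centre of its underside.
There are look-alikes about, which are no part of the job. What is shaped like the cassette but red is not meant.

How it is judged:
On the way, in this order (a step that is already met when the one before it is completed fails the run):
1. the tab is held in while the cover lifts off its catches (value of joint tab above 0.003 m and value of joint cover above 0.04 rad).
2. the cover is swung fully open, past upright (value of joint cover above 1.6 rad), for 0.2 s.
3. the cassette lies seated in the bay, let go, with the cover still open (horizontal distance between cassette_notch and bay_head below 0.006 m and horizontal distance between cassette and bay below 0.005 m and z of cassette in the frame of bay below 0.003 m and angle between cassette's own z axis and vertical below 0.08 rad and value of joint cover above 1.2 rad and contact force between the fingers and cassette below 0.1 N), for 0.2 s.
4. the cover is down and the tab has snapped out under its catches (value of joint cover below 0.03 rad and value of joint tab below 0.0015 m), for 0.2 s.
At the end, for the whole second after the job is handed in: The cover is shut (under 0.03 rad) with the tab sprung back out (under 1.5 mm), and inside it the cassette lies at rest and flat on the bay floor (origin within 5 mm of bay in plan and less than 3 mm above it, tilt under 0.08 rad), its notch within 6 mm of bay_head (all of step 4 and horizontal distance between cassette_notch and bay_head below 0.006 m and horizontal distance between cassette and bay below 0.005 m and z of cassette in the frame of bay below 0.003 m and angle between cassette's own z axis and vertical below 0.08 rad and linear speed of cassette below 0.02 m/s); the robot touches nothing.
It fails at once if one of the other things on the bench is moved by more than 30 mm or, if it stands, tipped (distance of any of card_pack, tape_measure, secateurs, stapler, bench_brush, pot, mister, vase from where it was at the start of the episode above 0.03 m or angle between any of pot, mister, vase's own z axis and vertical above 0.4 rad).
It also fails if it takes over 61 s, if anything falls off the work surface, if the arm or the gripper's body presses on something with over 40 N, if the wrist force passes 120 N, or if a joint passes its speed limit or range.

## Working session

There is one attempt and no reset: what is moved stays moved. The work goes in short steps, Python scripts to look and compute and a shell command to move; the robot and the scene stay as the last step left them, time stands still between calls to the robot, and variables do not carry over. Pictures are saved under pics/ and viewed, about 8 in all and at most 12, crops included, and the job is handed in when it is done.

```bash
ls; mkdir -p pics
cat > h.py <<'E'
from plant import manip, imaging
import numpy as np, cv2
def snap(n,f=None):
    g=imaging.grab_frame(n)
    if f: cv2.imwrite('pics/'+f,g['frame'])
    return g
def ray(g,u,v,z):
    R=g['world_to_cam'][:3,:3];t=g['world_to_cam'][:3,3];c=-R.T@t
    d=R.T@np.linalg.solve(g['mtx'],[u,v,1.]);return c+d*(z-c[2])/d[2]
def proj(g,P):
    P=np.atleast_2d(P);q=P@g['world_to_cam'][:3,:3].T+g['world_to_cam'][:3,3]
    p=q@np.asarray(g['mtx']).T;return p[:,:2]/p[:,2:]
E
python3 - <<'E'
from h import *
import pickle
a=snap('scene');b=snap('top')
pickle.dump((a,b),open('f0.pkl','wb'))
cv2.imwrite('pics/scene0.png',a['frame']);cv2.imwrite('pics/top0.png',cv2.resize(b['frame'],(800,600),interpolation=cv2.INTER_CUBIC))
for g in(a,b):
    print(g['mtx'],g['world_to_cam'])
print(manip.state())
E
```

```text
pics
[[456.58762636   0.         280.63956728]
 [  0.         456.58762636 213.05981883]
 [  0.           0.           1.        ]] [[ 0.53103393  0.84733453 -0.0052123  -0.24420289]
 [ 0.59793694 -0.37907805 -0.70623738 -0.25847463]
 [-0.60039519  0.37191939 -0.70795592  1.79953974]
 [ 0.          0.          0.          1.        ]]
[[384.94745192   0.         279.67867552]
 [  0.         384.94745192 208.90512079]
 [  0.           0.           1.        ]] [[ 0.0087832  -0.99993467  0.00731492 -0.02289294]
 [-0.98692663 -0.00984576 -0.16086918  0.50695247]
 [ 0.16093069 -0.00580635 -0.98694863  1.05082994]
 [ 0.          0.          0.          1.        ]]
{'time': 0.1, 'joint_pos': array([-1.40600498e+00,  5.33010238e-02,  1.61414879e+00, -7.16095413e-06,
        1.47602660e+00, -1.18993100e-01]), 'joint_vel': array([ 2.60140338e-04, -5.22620694e-04, -2.43591747e-03, -7.62302649e-06,
       -1.03150748e-03,  1.86960967e-04]), 'joint_efforts': array([-1.17178733e-03, -3.94909501e+01, -3.71364856e+01, -2.41712805e-04,
        3.93787224e-03, -1.85914899e-05]), 'tool_pos': array([ 0.17490302, -0.59943692,  0.23018438]), 'tool_rot': array([-6.48009910e-04,  7.99996951e-01, -6.00003326e-01, -6.83548465e-04]), 'contact_force': array([ 0.1370798 , -0.28227126, -0.62316199]), 'ft_torque': array([-0.02094366,  0.03831847, -0.00740835]), 'gripper_width': 1.0021114444807575}
```

View pics/top0.png

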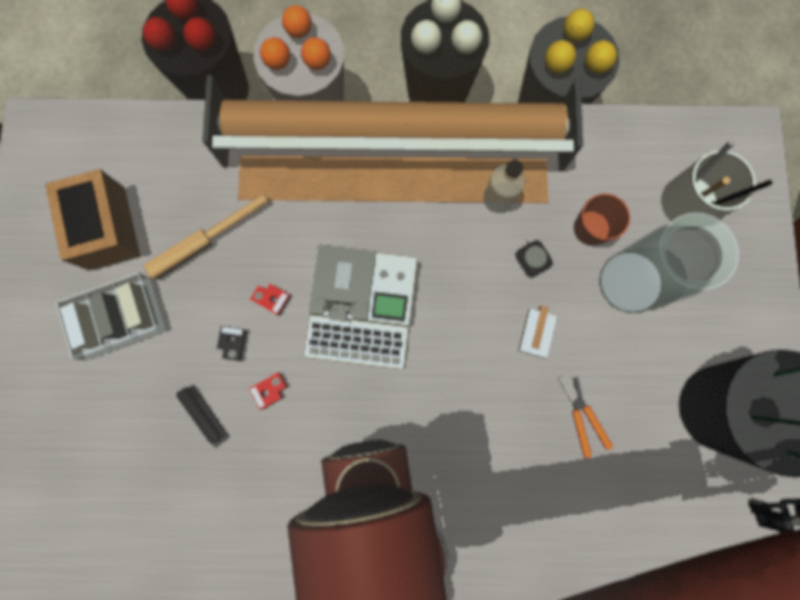

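View pics/scene0.png

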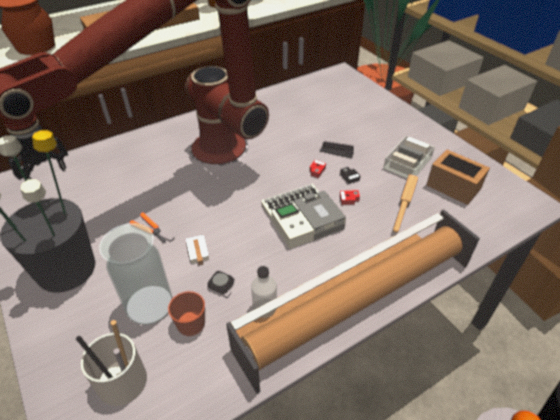

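The top view (800x600) shows the printer at about (360,307) with its cover on the left. There are three cassette-shaped parts: dark at (233,343), red at (270,298) and red at (269,391). Only the dark one fits. I'll confirm it in one enlarged crop.

Run:
```python
import pickle,cv2
a,b=pickle.load(open('f0.pkl','rb'))
im=b['frame'][165:290,140:300]
cv2.imwrite('pics/crop0.png',cv2.resize(im,None,fx=5,fy=4.8 if 0 else 5,interpolation=cv2.INTER_CUBIC)[:600])
```

```text
(no output)
```

View pics/crop0.png

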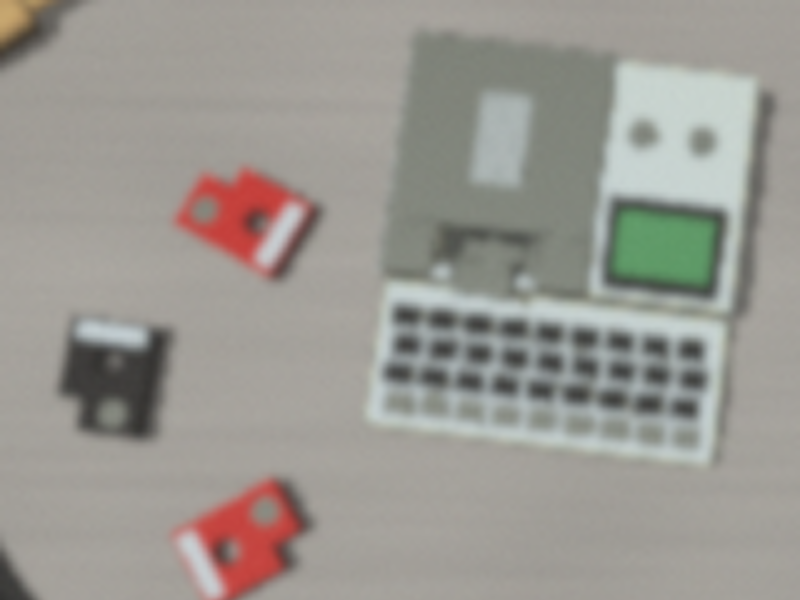

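The crop confirms it. The dark cassette is at crop (115,378), with its pale label at the far end and its notch at the front left; the other two are red. The tab is at about (488,275). Next I'll fit the poses.

```bash
cat > fit.py <<'E'
from h import *
from scipy.optimize import least_squares
def fit(g,L,px,x0,known=None):
    L=np.array(L)/1000;px=np.array(px,float)
    def W(p,L=L):
        c,s=np.cos(p[2]),np.sin(p[2])
        return np.c_[p[0]+c*L[:,0]-s*L[:,1],p[1]+s*L[:,0]+c*L[:,1],L[:,2]]
    r=least_squares(lambda p:(proj(g,W(p))-px).ravel(),x0,loss='soft_l1')
    return r.x,(proj(g,W(r.x))-px).round(1)
E
python3 - <<'E'
from fit import *
import pickle
a,b=pickle.load(open('f0.pkl','rb'))
k=lambda l:[(140+u/5-.4,165+v/5-.4) for u,v in l]
P,r=fit(b,[(-26,98,60),(113,98,60),(113,-18,60),(-26,-18,60),(111,-100,66)],k([(383,275),(415,32),(617,58),(588,297),(760,77)]),[.6,0,0]);print(P,r)
C,r=fit(b,[(32,24,24),(32,-24,24),(-32,-24,24),(-14,24,24),(-14,10,24),(-32,10,24)],k([(70,318),(166,330),(152,437),(60,392),(82,400),(80,430)]),[.6,.2,0]);print(C,r)
c,s=np.cos(P[2]),np.sin(P[2])
for n,q in dict(pad=(-31,40),bay=(48,40),press=(23,40),hinge=(111,40)).items():
    print(n,P[0]+(c*q[0]-s*q[1])/1e3,P[1]+(s*q[0]+c*q[1])/1e3)
print('front/ x dir',c,s)
# reprojection in scene
q=lambda L:np.array([[P[0]+(c*x-s*y)/1e3,P[1]+(s*x+c*y)/1e3,z/1e3] for x,y,z in L])
print(proj(a,q([(-26,98,60),(113,98,60),(-26,-18,60),(113,-18,60)])).round(0))
E
```

```text
[ 0.48754837  0.05918565 -0.10730695] [[-0.7  0. ]
 [-0.   0.2]
 [ 0.3 -0.3]
 [-0.1  0.5]
 [ 0.5 -0.5]]
[ 0.4172447   0.31743806 -0.11055096] [[ 1.1 -0.4]
 [-1.5 -0.8]
 [-2.4  0.2]
 [ 0.3  0.9]
 [ 0.8 -0.1]
 [ 0.1  0.2]]
pad 0.4610107215681222 0.10227571372747796
bay 0.5395563239552946 0.09381472409054918
press 0.5147001206682147 0.09649225245666587
hinge 0.6021939562387358 0.0870673526079351
front/ x dir 0.994248131483195 -0.10710113464466794
[[323. 190.]
 [345. 216.]
 [292. 200.]
 [312. 228.]]
```

```bash
python3 -m pendant '[[[0,0,-0.0104,0.05,0.24,0,0],[0,0,-0.0104,0.05,0.24,0,0],[0,0,-0.0104,0.06,0.24,0,0],[0,0,-0.0104,0.08,0.24,0,0],[0,0,-0.0104,0.08,0.24,0,0],[0,0,-0.0104,0.08,0.24,0,0],[0,0,-0.0104,0.08,0.24,0,0],[0,0,-0.0104,0.08,0.24,0,0],[0,0,-0.0104,0.08,0.24,0,0],[0,0,-0.0104,0.08,0.24,0,0],[0,0,-0.0104,0.08,0.24,0,0],[0,0,-0.0104,0.08,0.18,0,0],[-0.0048,-0.0442,0,0,0,0,0],[-0.0048,-0.0442,0,0,0,0,0],[-0.0048,-0.0442,0,0,0,0,0],[-0.0048,-0.0442,0,0,0,0,0],[-0.0048,-0.0442,0,0,0,0,0],[0,0,0,0,0,0,0]]]'; python3 -c "
from h import *
s=manip.state();print(s['joint_pos']);g=snap('wrist','w1.png');import pickle;pickle.dump(g,open('w1.pkl','wb'))
from scipy.spatial.transform import Rotation as R
q=s['tool_rot'];print(R.from_quat(np.r_[q[1:],q[0]]).as_matrix())"
```

```text
time: 2.35
tool_pos: [0.4079, 0.109, 0.2272]
tool_rot: [0.221, -0.629, 0.701, -0.252]
contact_force: [0.0, -0.9, 0.1]
gripper_width: -0.003
[ 0.22841201 -1.00975926  2.45913957 -0.25142452  1.05194732  1.95992072]
[[-0.11067503 -0.77063797  0.62758916]
 [-0.99382668  0.080911   -0.07590747]
 [ 0.00771831 -0.63211591 -0.7748354 ]]
```

View pics/w1.png

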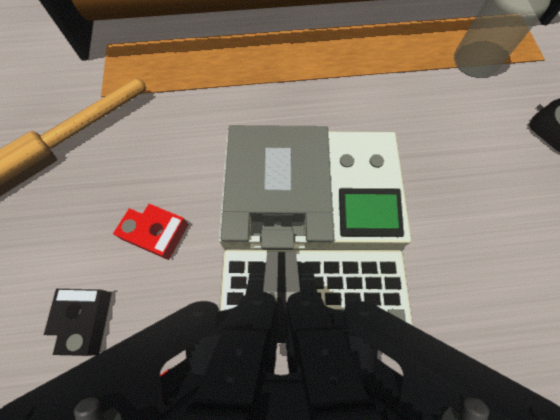

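The wrist view shows the cover corners at (228,125), (328,125), (222,245) and (332,243), with the tab at (278,237). The dark cassette is at (77,322). I'll refine both poses from it.

Run:
```python
from fit import *
import pickle
b=pickle.load(open('w1.pkl','rb'))
P,r=fit(b,[(-26,98,60),(113,98,60),(113,-18,60),(-26,-18,60),(111,-100,66)],[(221,241),(228,125),(328,125),(332,241),(397,132)],[.49,0.06,-.1]);print(P,r)
C,r=fit(b,[(32,24,24),(32,-24,24),(-32,-24,24),(-14,24,24),(-14,10,24),(-32,10,24)],[(54,289),(103,290),(94,355),(45,333),(58,334),(54,355)],[.42,.317,-.1]);print(C,r)
c,s=np.cos(P[2]),np.sin(P[2])
for n,q in dict(pad=(-31,40),bay=(48,40),press=(23,40),hinge=(111,40)).items():
    print(n,P[0]+(c*q[0]-s*q[1])/1e3,P[1]+(s*q[0]+c*q[1])/1e3)
q=lambda L:np.array([[P[0]+(c*x-s*y)/1e3,P[1]+(s*x+c*y)/1e3,z/1e3] for x,y,z in L])
print(proj(b,q([(-33,56,60),(-33,24,60),(-31,40,48)])),proj(b,[[0.4079,.109,.2272]]))
cv2.imwrite('pics/w1c.png',cv2.resize(b['frame'][190:300,200:350],None,fx=5,fy=5,interpolation=cv2.INTER_CUBIC))
```

```text
[ 0.48991588  0.06302205 -0.11931495] [[-2.6 -0.4]
 [-0.4 -0.1]
 [-0.6  0.9]
 [ 1.7  0.6]
 [ 2.8 -7. ]]
[ 0.41881501  0.32046019 -0.11465276] [[ 2.4 -0.6]
 [-0.9 -1.5]
 [-5.  -0.1]
 [-0.2  2.1]
 [ 0.9  1.2]
 [ 0.3 -0.2]]
pad 0.4638975622369975 0.10642766265416034
bay 0.5423359048070854 0.09702413061255272
press 0.5175136445000955 0.09999993189154248
hinge 0.6048880007806997 0.08952511138949855
[[259.98259341 247.70635908]
 [292.02639318 247.97800446]
 [276.10427382 248.94458641]] [[281.07641384 267.89875352]]
```

View pics/w1c.png

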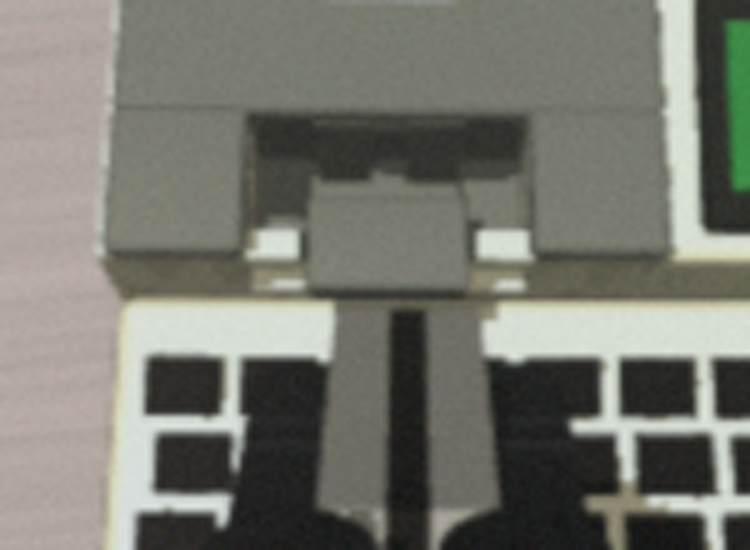

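```bash
python3 -m pendant '[[[0,0,0,0.04,-0.002,-0.184,0],[0,0,0,0.04,-0.002,-0.184,0],[0,0,0,0.04,-0.002,-0.184,0],[0,0,0,0.036,-0.002,-0.184,0],[0,0,0,0,0,0,0],[0,0,0,0,0,0,0]]]'
python3 - <<'E'
from fit import *
import pickle
b=pickle.load(open('w1.pkl','rb'))
P,r=fit(b,[(-26,98,60),(113,98,60),(113,-18,60),(-26,-18,60),(-33.5,56.5,60),(-33.5,23.5,60)],[(221.4,240),(228,125),(328,125),(333,240),(261.4,248.4),(293.4,248)],[.49,0.06,-.1]);print(P,r)
g=snap('wrist');pickle.dump(g,open('w2.pkl','wb'));cv2.imwrite('pics/w2.png',cv2.resize(g['frame'][60:340,110:450],None,fx=2.2,fy=2.1))
E
```

```text
time: 3.15
tool_pos: [0.4502, 0.1063, 0.0494]
tool_rot: [0.224, -0.627, 0.701, -0.255]
contact_force: [0.2, 0.0, 0.5]
gripper_width: -0.001
[ 0.49070138  0.0616649  -0.11206945] [[-1.5  0.4]
 [-0.  -0.3]
 [-0.2  0.2]
 [ 2.   0.5]
 [-0.4 -0.7]
 [ 0.6 -0.3]]
```

View pics/w2.png

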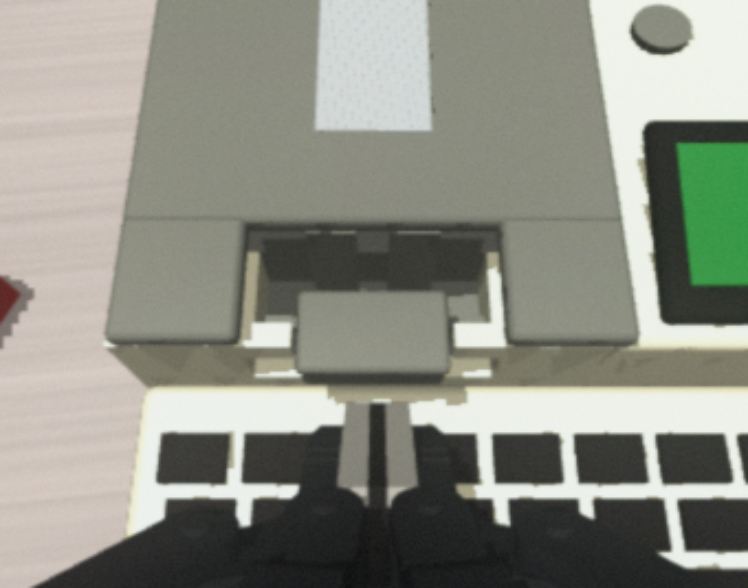

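The tab spans (297–450, 290–375) in this crop and the fingertip is centred on it at (377,405). The tip is 6 mm too high, so I'll lower it before pushing.

```bash
python3 -m pendant '[[[0,0,0,0,0,-0.03,0],[0,0,0,0,0,0,0],[0,0,0,0,0,0,0]]]'; python3 -c "
from h import *
print(manip.state()['joint_pos'])"
```

```text
time: 3.58
tool_pos: [0.4487, 0.1066, 0.04]
tool_rot: [0.224, -0.627, 0.701, -0.255]
contact_force: [-0.5, -0.1, -0.3]
gripper_width: -0.002
[ 0.19020107 -0.53692759  2.55318005 -0.42202459  0.4950534   2.18024467]
```

```bash
python3 -m pendant '[[[0,0,0,0.018,-0.002,0,0],[0,0,0,0.014,-0.002,0,0],[0,0,0,0.014,-0.002,0,0],[0,0,0,0.01,-0.001,0,0],[0,0,0,0,0,0,0],[0,0,0,0,0,0,0]]]'
```

```text
time: 4.32
tool_pos: [0.4622, 0.1046, 0.0389]
tool_rot: [0.223, -0.628, 0.701, -0.254]
contact_force: [-4.8, 1.1, 0.8]
gripper_width: 0.0
```

```bash
python3 -m pendant '[[[0,0,0,0.012,-0.001,0,0],[0,0,0,0,0,0,0],[0,0,0,0.002,0,0.02,0],[0,0,0,0.002,0,0.02,0],[0,0,0,0.002,0,0.02,0],[0,0,0,0.003,0,0.02,0],[0,0,0,0.003,0,0.02,0],[0,0,0,0.003,0,0.02,0]]]'; python3 -c "
from h import *
snap('wrist','w3.png')"
```

```text
time: 5.32
tool_pos: [0.4675, 0.1041, 0.0673]
tool_rot: [0.221, -0.628, 0.702, -0.253]
contact_force: [-6.7, 0.2, 0.2]
gripper_width: 0.003
```

View pics/w3.png

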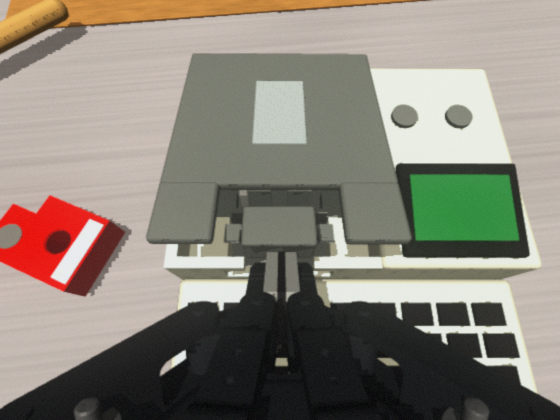

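The cover has lifted off its catches with the tab held in; its front edge now sits above the housing in the picture. I'll follow the arc next.

```bash
python3 -m pendant '[[[0,0,0,0.015,-0.0017,0.046,0],[0,0,0,0.015,-0.0017,0.046,0],[0,0,0,0.022,-0.0025,0.043,0],[0,0,0,0.022,-0.0025,0.043,0],[0,0,0,0.029,-0.003,0.038,0],[0,0,0,0.029,-0.003,0.038,0],[0,0,0,0.036,-0.004,0.032,0],[0,0,0,0.036,-0.004,0.032,0],[0,0,0,0,0,0,0]]]'; python3 -c "
from h import *
snap('wrist','w4.png')"
```

```text
time: 6.5
tool_pos: [0.5218, 0.0984, 0.1512]
tool_rot: [0.224, -0.627, 0.701, -0.256]
contact_force: [-2.8, -2.7, 4.8]
gripper_width: 0.005
```

View pics/w4.png

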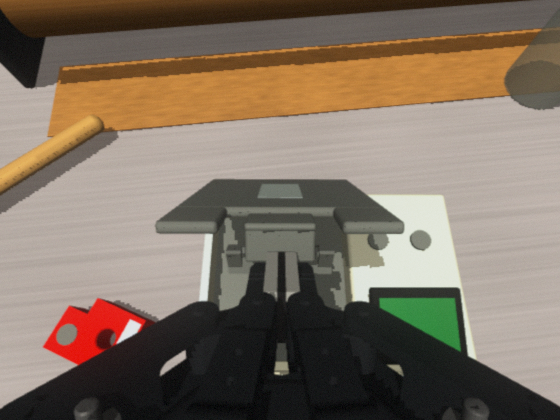

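```bash
python3 -m pendant '[[[0,0,0,-0.036,0.004,0.048,0],[0,0,0,-0.126,0.175,-0.08,0],[0,0,0,0,0,-0.152,0],[0,0,0,0.08,-0.009,0,0],[0,0,0,0.08,-0.009,0,0],[0,0,0,0.08,-0.009,0,0],[0,0,0,0.08,-0.009,0,0],[0,0,0,0,0,0,0]]]'; python3 -m pendant '[[[0,0,0,0.06,-0.007,0,0],[0,0,0,0.06,-0.007,0,0],[0,0,0,0.06,-0.007,0,0],[0,0,0,0.06,-0.007,0,0],[0,0,0,0,0,0,0]]]';python3 -c "
from h import *
snap('scene','s1.png');snap('wrist','w5.png')
cv2.imwrite('pics/sw.png',np.hstack([cv2.resize(cv2.imread('pics/s1.png')[140:300,210:390],(450,400)),cv2.resize(cv2.imread('pics/w5.png')[:,:],(350,400))]))"
```

```text
time: 7.55
tool_pos: [0.5607, 0.135, 0.1033]
tool_rot: [0.224, -0.627, 0.701, -0.254]
contact_force: [-0.7, 4.3, 2.0]
gripper_width: -0.0
time: 8.18
tool_pos: [0.6201, 0.1272, 0.1023]
tool_rot: [0.223, -0.627, 0.702, -0.254]
contact_force: [0.1, -0.6, 0.5]
gripper_width: 0.001
```

View pics/sw.png

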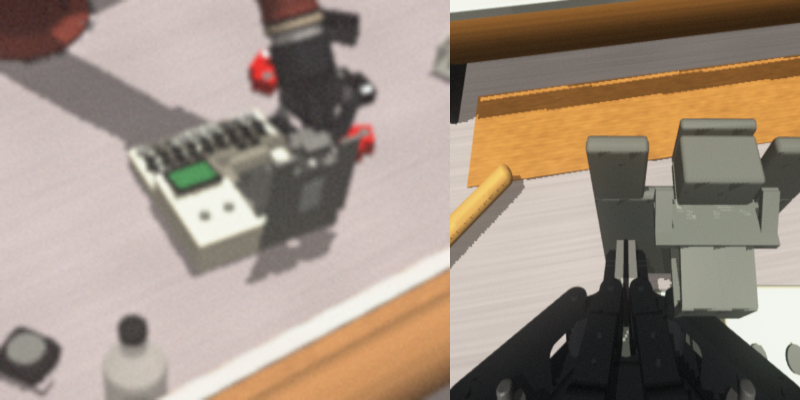

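The cover stands about upright. I'll push it on to the stop.

```bash
python3 -m pendant '[[[0,0,0,0.02,-0.002,0,0],[0,0,0,0.02,-0.002,0,0],[0,0,0,0.012,-0.001,0,0],[0,0,0,0,0,0,0]]]';  python3 -m pendant '[[[0,0,0,0.01,-0.001,0,0],[0,0,0,0.01,-0.001,0,0],[0,0,0,0,0,0,0]]]'
```

```text
time: 8.78
tool_pos: [0.6329, 0.1263, 0.1027]
tool_rot: [0.223, -0.627, 0.701, -0.254]
contact_force: [0.8, -0.2, -0.1]
gripper_width: -0.002
time: 9.15
tool_pos: [0.6343, 0.1262, 0.102]
tool_rot: [0.22, -0.628, 0.703, -0.252]
contact_force: [-41.1, 2.0, 25.6]
gripper_width: 0.005
```

```bash
python3 -m pendant '[[[0,0,0,-0.08,0.009,0,0],[0,0,0,-0.14,0.05,0.18,0],[0,0,0,-0.14,0.05,0.18,0],[0.0048,0.0442,0,-0.121,0.166,0.03,1],[0.0048,0.0442,0,-0.121,0.166,0,1],[0.0048,0.0442,0,-0.121,0.166,0,1],[0.0048,0.0442,0,-0.121,0.166,0,1],[0.0048,0.0442,0,0,0,0,1],[0,0,0,0,0,0,1],[0,0,0,0,0,0,1]]]'; python3 -c "
from h import *
s=manip.state();print(s['joint_pos']);g=snap('wrist','w6.png');import pickle;pickle.dump(g,open('w6.pkl','wb'))
from scipy.spatial.transform import Rotation as R
q=s['tool_rot'];print(R.from_quat(np.r_[q[1:],q[0]]).as_matrix().round(3))
cv2.imwrite('pics/w6b.png',cv2.resize(g['frame'],(784,588)))"
```

```text
time: 10.4
tool_pos: [0.4267, 0.3187, 0.1999]
tool_rot: [-0.005, -0.668, 0.745, -0.0]
contact_force: [1.0, 0.3, 0.1]
gripper_width: 1.003
[ 0.50318503 -0.14092374  1.85321947 -0.00277239  1.43964772  2.18327705]
[[-0.109 -0.994 -0.008]
 [-0.994  0.109 -0.007]
 [ 0.008  0.007 -1.   ]]
```

View pics/w6b.png

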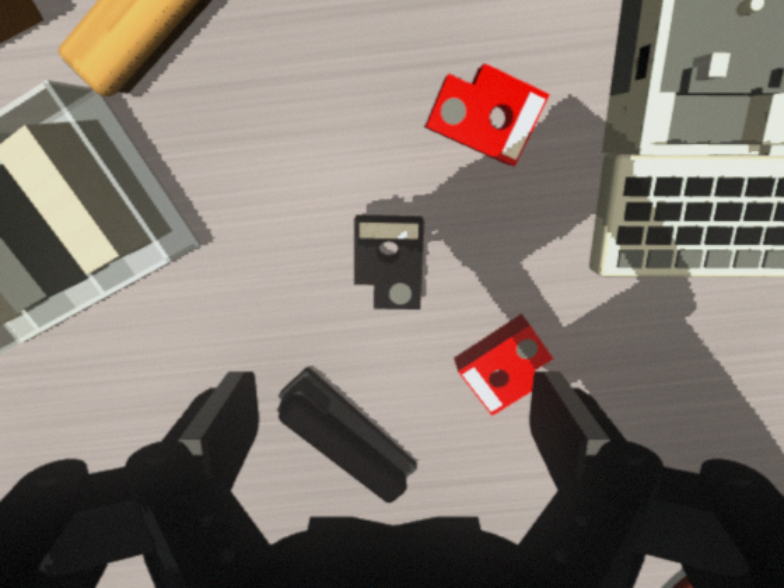

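Run:
```python
from fit import *
import pickle
b=pickle.load(open('w6.pkl','rb'))
C,r=fit(b,[(32,24,24),(32,-24,24),(-32,-24,24),(-14,24,24),(-14,10,24),(-32,10,24)],np.array([(354,216),(423,217),(420,308),(354,285),(374,286),(374,308)])/1.4,[.42,.317,-.1]);print(C,r)
c,s=np.cos(C[2]),np.sin(C[2]);print('grip',C[0]+c*.003,C[1]+s*.003)
```

```text
[ 0.41919538  0.32218014 -0.11943663] [[-0.8  2.2]
 [ 0.3  1.8]
 [ 0.7 -0.1]
 [ 0.  -1. ]
 [-0.2 -1.6]
 [-0.1 -0.3]]
grip 0.4221740042209269 0.3218226816559146
```

```bash
python3 -m pendant '[[[0.0022,-0.0025,0,-0.021,0.006,-0.2,1],[0,0,0,0,0,-0.2,1],[0,0,0,0,0,-0.2,1],[0,0,0,0,0,-0.1,1],[0,0,0,0,0,-0.05,1],[0,0,0,0,0,-0.034,1],[0,0,0,0,0,0,1]]]'; python3 -m pendant '[[[0,0,0,0,0,0,0],[0,0,0,0,0,0,0],[0,0,0,0,0,0,0],[0,0,0,0,0,0,0],[0,0,0,0,0,0,0],[0,0,0,0,0,0,0]]]'
```

```text
time: 11.32
tool_pos: [0.4218, 0.3207, 0.0047]
tool_rot: [-0.0, -0.668, 0.744, 0.0]
contact_force: [0.0, 0.2, -0.3]
gripper_width: 0.998
time: 12.08
tool_pos: [0.4225, 0.3212, 0.0055]
tool_rot: [0.001, -0.668, 0.744, 0.0]
contact_force: [-0.4, -0.0, 5.6]
gripper_width: 0.547
```

```bash
python3 -m pendant '[[[0,0,0,0,0,0.1,0],[0,0,0,0,0,0.2,0],[0,0,0,0,0,0.16,0],[0,0,0,0.098,-0.18,0,0],[0,0,0,0.098,-0.18,0,0],[0,0,0,0.098,-0.18,0,0],[0,0,0,0.098,-0.18,0,0],[0,0,0,0.098,-0.18,0,0],[0,0,0,0,0,0,0],[0,0,0,0,0,0,0]]]'; python3 -c "
from h import *
g=snap('wrist');import pickle;pickle.dump(g,open('w7.pkl','wb'));print(manip.state()['tool_rot'])
cv2.imwrite('pics/w7.png',cv2.resize(g['frame'],(784,588)))"
```

```text
time: 13.32
tool_pos: [0.5432, 0.0958, 0.1185]
tool_rot: [-0.001, -0.668, 0.744, 0.001]
contact_force: [0.7, 0.3, -0.9]
gripper_width: 0.545
[-0.0009068  -0.66807881  0.74408932  0.00097795]
```

View pics/w7.png

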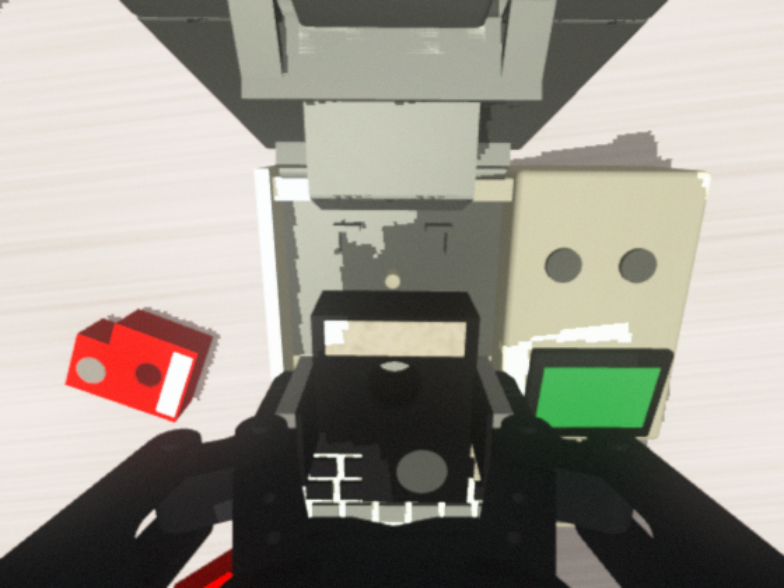

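The picture shows the bay's spindle at (392,281). The held cassette has its label at (325–465, 320–357) and its back edges at rows 292 and 318. I'll compare these with projections.

Run:
```python
from fit import *
import pickle
g=pickle.load(open('w7.pkl','rb'))
w=g['world_to_cam'];print('cam',-w[:3,:3].T@w[:3,3])
T=np.array([.5432,.0958]);yaw=-.1117
def W(o,yaw,L):
    c,s=np.cos(yaw),np.sin(yaw);return np.array([[o[0]+(c*x-s*y)/1e3,o[1]+(s*x+c*y)/1e3,z/1e3] for x,y,z in L])
zb=(.1185-.0055)*1e3
o=T-np.array([.0033,0])
pr=lambda P:(proj(g,P)*1.4).round(0).tolist()
print('cass top back',pr(W(o,yaw,[(32,24,zb+24),(32,-24,zb+24)])),'bot back',pr(W(o,yaw,[(32,24,zb),(32,-24,zb)])),'hole top',pr(W(o,yaw,[(10,0,zb+24)])))
P=(.4907,.0617)
print('spindle',pr(W(P,-.112,[(58,40,41)])),'left edge housing',pr(W(P,-.112,[(112,100,52),(0,100,52)])),'bay guides',pr(W(P,-.112,[(82,66,38),(82,14,38)])))
s=ray(g,392/1.4,281/1.4,.041);print('spindle seen',s)
for u in(313,323,475,478): print(u,ray(g,u/1.4,292/1.4,zb/1e3+.024),ray(g,u/1.4,318/1.4,zb/1e3+.024))
v=cv2.cvtColor(g['frame'],6)
print(v[228,205:360]);print('col',v[195:265,280])
```

```text
cam [0.61831952 0.08765142 0.26084817]
cass top back [[311.0, 315.0], [481.0, 315.0]] bot back [[323.0, 289.0], [468.0, 290.0]] hole top [[395.0, 385.0]]
spindle [[393.0, 282.0]] left edge housing [[255.0, 170.0], [274.0, 398.0]] bay guides [[339.0, 233.0], [447.0, 233.0]]
spindle seen [0.55349894 0.09555979 0.041     ]
313 [0.58105609 0.11428174 0.137     ] [0.57341984 0.1155286  0.137     ]
323 [0.58074962 0.11151969 0.137     ] [0.5731079 0.1127175 0.137    ]
475 [0.576091   0.06953429 0.137     ] [0.56836613 0.06998638 0.137     ]
478 [0.57599905 0.06870559 0.137     ] [0.56827254 0.06914295 0.137     ]
[118 117 113 115 110 110 112 112 112 115 152 184 189 191 190 184 157  96
  70  69  68  68  68  69  71  72  78  95 107 108 106 109 108 105 104 104
 100  98  97 100  98  98  91  80  70  70  67  66  68  68  62  67  63  64
  61  61  61  61  56  59  58  57  59  56  57  55  56  58  53  52  52  52
  52  53  55  52  52  52  54  52  52  49  50  48  49  49  46  44  46  45
  47  45  45  44  43  46  45  44  47  46  45  39  39  45  45  42  44  44
  46  40  39  42  41  42  39  43  45  42  41  39  43  45  41  44  44  43
  45  44  46  43  41  42  45  46  42  47  44  66  90 102 107 105 105 103
 104 104 107 103 104 101 100 104 101 104 106]
col [131 176 203 201 203 203 201 200 199 197 184 137  83  47  38  37  38  36
  34  39  35  33  40  38  35  35  38  38  36  34  39  44  43  52 114 193
 214 216 216 216 218 217 217 216 216 212 211 214 213 215 216 216 214 216
 218 215 213 214 204 121  52  38  50 130 170 178 178 176 172 141]
```

The predictions agree with the image to about 1 px. The cassette sits 3.4 mm in x and 0.6 mm in y short of the bay, so I'll correct that and lower it.

```bash
python3 -m pendant '[[[0,0,0,0.0136,0.0024,-0.12,0],[0,0,0,0,0,-0.1,0],[0,0,0,0,0,-0.04,0],[0,0,0,0,0,-0.03,0],[0,0,0,0,0,-0.02,0],[0,0,0,0,0,0,0],[0,0,0,0,0,0,0]]]'; python3 -m pendant '[[[0,0,0,0,0,-0.012,0],[0,0,0,0,0,-0.012,0],[0,0,0,0,0,-0.004,0],[0,0,0,0,0,0,0],[0,0,0,0,0,0,0]]]'
```

```text
time: 14.25
tool_pos: [0.5479, 0.0961, 0.0424]
tool_rot: [-0.0, -0.668, 0.744, -0.0]
contact_force: [0.3, -0.5, -1.0]
gripper_width: 0.548
time: 14.88
tool_pos: [0.5474, 0.0961, 0.0347]
tool_rot: [-0.0, -0.668, 0.744, 0.0]
contact_force: [0.3, -1.1, -1.0]
gripper_width: 0.549
```

```bash
python3 -m pendant '[[[0,0,0,0,0,-0.004,0],[0,0,0,0,0,0,0.7],[0,0,0,0,0,0,0.7],[0,0,0,0,0,0,0.7],[0,0,0,0,0,0,0.7],[0,0,0,0,0,0.08,0.7],[0,0,0,0,0,0.2,0.7],[0,0,0,0,0,0.2,0.7],[0,0,0,0,0,0,0],[0,0,0,0,0,0,0]]]'; python3 -c "
from h import *
g=snap('wrist');import pickle;pickle.dump(g,open('w8.pkl','wb'))
cv2.imwrite('pics/w8.png',cv2.resize(g['frame'],(784,588)))"
```

```text
time: 16.12
tool_pos: [0.5474, 0.0962, 0.1546]
tool_rot: [-0.0, -0.668, 0.744, 0.0]
contact_force: [-0.3, 0.4, -0.0]
gripper_width: 0.276
```

View pics/w8.png

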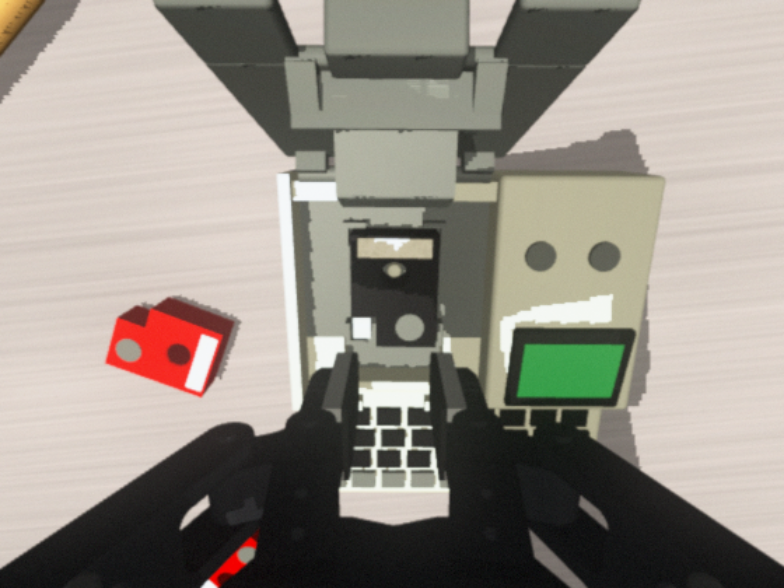

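The picture shows the cassette in the bay: the head (361,328) sits in its notch, the spindle is in its hole (395,270), and its back edge is at row 231. One numeric check.

Run:
```python
from fit import *
import pickle
g=pickle.load(open('w8.pkl','rb'))
L=[(32,24,52),(32,-24,52),(-32,-24,52)]
px=np.array([(350,230),(440,230),(437,346)])/1.4
print(fit(g,L,px,[.54,.1,-.11]))
for z in(46,58):print(z,ray(g,350/1.4,230/1.4,z/1e3)-ray(g,440/1.4,230/1.4,z/1e3))
print(ray(g,350/1.4,230/1.4,.052)-ray(g,440/1.4,230/1.4,.052), 'spindle',ray(g,394/1.4,270/1.4,.041))
```

```text
(array([ 0.54615323,  0.09575412, -0.1151479 ]), array([[-0.2,  0.3],
       [ 0.4,  0.6],
       [-0.2, -2.5]]))
46 [0.00534604 0.04837427 0.        ]
58 [0.00509059 0.04606283 0.        ]
[5.21831330e-03 4.72185509e-02 2.77555756e-17] spindle [0.55369736 0.09535925 0.041     ]
```

The cassette is seated. I'll go up, over and behind the cover, left of the tab.

```bash
python3 -m pendant '[[[0,0,0,0,0,0.2,0],[0,0,0,0,0,0.18,0],[0,0,0,0.196,0.032,0,0],[0,0,0,0.196,0.032,0,0],[0,0,0,0.196,0.032,0,0],[0,0,0,0,0,0,0],[0,0,0,0,0,-0.2,0],[0,0,0,0,0,-0.2,0],[0,0,0,0,0,-0.06,0],[0,0,0,0,0,0,0]]]' ; python3 -m pendant '[[[0,0,0,-0.08,0.009,0,0],[0,0,0,-0.08,0.009,0,0],[0,0,0,-0.08,0.009,0,0],[0,0,0,-0.08,0.009,0,0],[0,0,0,-0.08,0.009,0,0],[0,0,0,-0.08,0.009,0,0],[0,0,0,-0.03,0.003,0,0]]]'
```

```text
time: 17.42
tool_pos: [0.6931, 0.1201, 0.1325]
tool_rot: [-0.002, -0.668, 0.744, 0.001]
contact_force: [0.5, 0.7, 0.6]
gripper_width: 0.0
time: 18.3
tool_pos: [0.5678, 0.1347, 0.137]
tool_rot: [0.002, -0.668, 0.744, -0.001]
contact_force: [-0.2, -0.4, -0.2]
gripper_width: 0.004
```

```bash
python3 -m pendant '[[[0,0,0,-0.03,0.003,-0.052,0],[0,0,0,-0.03,0.003,-0.052,0],[0,0,0,-0.03,0.003,-0.046,0],[0,0,0,-0.028,0.003,-0.047,0],[0,0,0,-0.01,0.001,-0.025,0],[0,0,0,-0.01,0.001,-0.022,0],[0,0,0,0,0,0,0]]]'; python3 -c "
from h import *
import pickle
g=snap('wrist');pickle.dump(g,open('w9.pkl','wb'));cv2.imwrite('pics/w9.png',g['frame'])
v=cv2.cvtColor(g['frame'],6);print(manip.state()['contact_force'])"
```

```text
time: 19.18
tool_pos: [0.5321, 0.1379, 0.0723]
tool_rot: [-0.001, -0.668, 0.744, 0.001]
contact_force: [0.1, 0.2, 0.3]
gripper_width: 0.0
[-0.30119715 -0.93156096 -0.07656944]
```

The picture budget is used up, so from here I'll go by force and height. Next: lift slightly, move over the press point and press down.

```bash
python3 -m pendant '[[[0,0,0,0,0,0.06,0],[0,0,0,-0.056,-0.156,0,0],[0,0,0,0,0,-0.04,0],[0,0,0,0,0,-0.02,0],[0,0,0,0,0,0,0]]]'; python3 -m pendant '[[[0,0,0,0,0,-0.008,0],[0,0,0,0,0,-0.008,0],[0,0,0,0,0,0,0]]]'; python3 -m pendant '[[[0,0,0,0,0,-0.012,0],[0,0,0,0,0,-0.012,0],[0,0,0,0,0,0,0]]]'
```

```text
time: 19.85
tool_pos: [0.5185, 0.0994, 0.0726]
tool_rot: [-0.001, -0.668, 0.744, 0.0]
contact_force: [0.0, -0.6, 0.1]
gripper_width: 0.0
time: 20.23
tool_pos: [0.5181, 0.0995, 0.0693]
tool_rot: [-0.001, -0.668, 0.744, 0.001]
contact_force: [-2.4, 1.0, 4.7]
gripper_width: 0.0
time: 20.6
tool_pos: [0.5185, 0.0992, 0.0625]
tool_rot: [-0.0, -0.668, 0.744, 0.0]
contact_force: [0.4, 0.2, 0.9]
gripper_width: 0.001
```

```bash
python3 -m pendant '[[[0,0,0,0,0,-0.006,0],[0,0,0,0,0,-0.006,0],[0,0,0,0,0,0,0]]]'; python3 -m pendant '[[[0,0,0,0,0,-0.008,0],[0,0,0,0,0,0,0]]]'
```

```text
time: 20.98
tool_pos: [0.5183, 0.0991, 0.06]
tool_rot: [-0.001, -0.668, 0.744, 0.001]
contact_force: [-2.4, 3.0, 5.4]
gripper_width: -0.004
time: 21.22
tool_pos: [0.5183, 0.0991, 0.0597]
tool_rot: [-0.001, -0.668, 0.744, 0.001]
contact_force: [-8.5, 0.9, 14.6]
gripper_width: 0.001
```

The tip stops hard at z = 0.0597, which is the shut height. I'll retreat the way I came and compare the top image with the first one.

```bash
python3 -m pendant '[[[0,0,0,0,0,0.08,0],[0,0,0,0,0,0.2,0],[0,0,0,0,0,0.24,0],[0,0,0,0,0,0.16,0],[0,0,0,-0.16,0,0,0],[0,0,0,-0.16,0,0,0],[0,0,0,-0.12,-0.14,0,0],[0,0,0,-0.08,-0.24,0,0],[0,0,0,-0.08,-0.24,0,0],[0,0,0,-0.08,-0.24,0,0],[0,0,0,-0.08,-0.24,0,0],[0,0,0,-0.08,-0.24,0,0],[0,0,0,-0.08,-0.24,0,0],[0,0,0,-0.05,-0.24,0,0],[0,0,0,0,0,0,0],[0,0,0,0,0,0,0]]]'
python3 - <<'E'
from h import *
import pickle
a,b=pickle.load(open('f0.pkl','rb'))
P=(.4907,.0617)
for n,o in(('scene',a),('top',b)):
    g=snap(n);d=cv2.absdiff(cv2.GaussianBlur(g['frame'],(3,3),0),cv2.GaussianBlur(o['frame'],(3,3),0)).max(2)
    c,s=np.cos(-.112),np.sin(-.112)
    W=lambda x,y,z:[P[0]+(c*x-s*y)/1e3,P[1]+(s*x+c*y)/1e3,z/1e3]
    m=np.zeros(d.shape,np.uint8)
    cv2.fillPoly(m,[proj(o,[W(-26,98,60),W(113,98,60),W(113,-18,60),W(-26,-18,60)]).astype(np.int32)],1)
    t=np.zeros_like(m);cv2.fillPoly(t,[proj(o,[W(-36,58,58),W(4,58,58),W(4,22,58),W(-36,22,58)]).astype(np.int32)],1)
    print(n,'cover diff mean/p99',d[m>0].mean(),np.percentile(d[m>0],99),'tab',d[t>0].mean(),d[t>0].max())
    k,l,st,ce=cv2.connectedComponentsWithStats((d>40).astype(np.uint8))
    print([(st[i].tolist()) for i in range(1,k) if st[i][4]>12])
    G,O=[cv2.cvtColor(f,6).astype(np.float32)*1 for f in(g['frame'],o['frame'])]
    x,y,w,h=cv2.boundingRect(m);print(cv2.phaseCorrelate(G[y:y+h,x:x+w].copy(),O[y:y+h,x:x+w].copy()))
E
```

```text
time: 23.22
tool_pos: [0.277, -0.3516, 0.2269]
tool_rot: [-0.0, -0.668, 0.745, 0.001]
contact_force: [0.6, -0.4, -0.2]
gripper_width: -0.0
scene cover diff mean/p99 2.109090909090909 5.0 tab 1.94 5
[[0, 0, 251, 95, 10079], [215, 0, 6, 3, 13], [259, 0, 30, 25, 601], [116, 73, 25, 27, 235], [206, 76, 21, 9, 57], [231, 82, 48, 48, 967], [210, 84, 18, 14, 161], [0, 89, 30, 22, 125], [123, 94, 8, 22, 54], [30, 100, 3, 11, 15], [247, 107, 7, 6, 13], [254, 108, 9, 6, 28], [117, 117, 26, 12, 104], [232, 118, 31, 22, 414], [8, 122, 30, 16, 129], [116, 125, 46, 49, 1334], [3, 135, 13, 9, 96], [234, 138, 39, 39, 802], [50, 151, 19, 21, 199], [182, 152, 7, 6, 26], [12, 157, 37, 23, 360], [85, 163, 111, 80, 2869], [339, 167, 22, 18, 262], [197, 171, 58, 36, 1008], [153, 236, 4, 5, 15]]
((-0.040101910684910536, 0.05604678545632069), 0.9941337294048733)
top cover diff mean/p99 2.8452883263009845 4.0 tab 2.869158878504673 4
[[152, 230, 23, 23, 381], [311, 260, 249, 160, 24596], [246, 288, 96, 80, 3704], [83, 316, 151, 104, 5164], [235, 321, 17, 20, 75], [436, 320, 45, 31, 805], [317, 329, 78, 50, 386], [226, 338, 30, 27, 479], [239, 357, 39, 9, 89], [210, 365, 20, 4, 58], [212, 365, 84, 55, 2367], [226, 368, 8, 12, 28], [236, 369, 16, 9, 36], [205, 390, 27, 30, 554]]
((-0.03719511312886681, 0.009770879521422415), 0.9985104815165202)
```

The cover and tab regions match the starting shut images to within noise. The only change on the bench other than the arm and its shadow is the cassette's empty spot. Handing in.

```bash
python3 -c "
from plant import manip
print(manip.job_done())"
```

```text
the job is handed in; nothing more can be done
None
```

The job is done and handed in at about 23 s of the 61 s allowed; the hand-in gave no verdict. I pressed the tab in and lifted the cover, swung it to its stop, set the dark cassette in the bay, and pressed the cover shut at the press point.

**What the last checks showed:**
- **Cassette:** the last picture, taken before closing, shows the print head in the notch and the spindle in the hole. Its apparent width fits it lying on the bay floor. One fit put it about 2.5 mm from the bay centre, slightly more than the 2 mm play but inside the 5 mm limit.
- **Cover:** while pressing, the force rose to about 5 N, dropped as the tab appeared to snap, and met a hard stop at z = 0.0597 m, the shut height. Both fixed cameras then showed the cover and tab matching the starting images (99th-percentile difference 5 of 255 or less).
- **Bench:** apart from the arm and its shadow, the only clear change in the images is the cassette's empty spot. That comparison can't rule out changes where the arm or its shadow covered part of the view.

**Less than ideal:**
- The tool briefly read about 48 N (41 N back, 26 N up) against the cover's open stop. That was at the fingertips; the 40 N limit is for the arm and gripper body.
- I could not look at the cover while closing it, because the 12-picture limit was already used up.

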